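# Battery-contact test on a bench work light

## Robot

A 6-joint arm with a two-finger parallel gripper is mounted at the origin on the work surface. World frame = base frame: x ahead of the robot, y to its left, z up, the work surface at z = 0. Lengths are in m, angles in rad, forces in N, time in s.
With the tool pointing down it reaches from about 0.35 to 0.725 m from the base axis. Payload 4.3 kg.
Tool frame: the origin (TCP) lies midway between the tips of the shut fingers; the grasp point (between the pads) lies 19 mm behind it (r.grip_point_offset is the distance from the TCP to the grasp point, in m); y points along the fingers, x is the direction in which the jaws open and shut, and the axes are right-handed (so a half turn about y gives the same grasp; the last joint's range is limited). The gripper opens to 85 mm and grips with 20 to 120 N. Pads are 22 mm wide; open, the fingers measure 114 mm over their backs; the gripper's body (76 mm by 85 mm) begins 54 mm behind the grasp point. The pads swing forward as they close: fully open they stand 13 mm farther back than shut.
Start: joints at [-1.302, 0.377, 0.081, 1.274, 0, 1.46], TCP at [0.213, -0.534, 0.231] pointing down, gripper open.
Joint ranges: [-2.72, 2.72], [-0.84, 1.66], [-1.02, 1.22], [-1.77, 2.12], [-1.37, 1.28], [-3.14, 3.14]. Speed limits (rad/s): [2.57, 2.57, 3.14, 3.14, 3.14, 3.14].

## Interface

Orientations are given as a unit quaternion [x, y, z, w].
In Python, from plant import r gives the robot as it stands. The module is installed in compiled form; this text tells all that it offers.
- The arm moves only by the shell command python3 -m creep 'ROWS' [OPENING] [FORCE]. ROWS is JSON, a list of rows, each an object with "delta_pos": the shift along the tool's x, y, z in mm, a list of three; "rotation": the turn, a rotation vector about the tool's x, y, z in degrees, a list of three. A call has 1 to 5 rows; each row shifts and turns the pose as measured when the row begins, along the tool's axes as they then stand; what a row does not reach is not made up. A row lasts 1/8 s, in which the tool goes at most 62.5 mm and 10.7 degrees, less where a joint would pass 70% of its speed; a pose out of reach is approached as far as the arm can. A call is refused whole if a number of a shift passes 62.5 or a number of a turn 10.7, either way. A call with a gripper value outside its range is refused whole. OPENING is the closure, from -1 (fully open) to 1 (shut), so that 0 is half open, set as the call begins (- or left out, the last holds). The fingers move at their own pace and stop on an object; FORCE is the grip in N (left out, the last holds). Time passes only in rows, so rows that do not move let the fingers close. It gives the time, the measured TCP pose, the force and the opening at its end, in the units of the state.
- r.get_obs(): the state, without advancing time (a new reading comes with each control period).
- r.camera(name): name is "scene" or "top" or "wrist"; returns (picture, depth): 420x560x3 uint8, red, green, blue; 420x560 float32, m along the optical axis (not along the pixel's ray), 0 where there is no reading.
- r.get_calibration(name): a dict with "vfov" (degrees; the focal length in pixels is half the picture's height over the tangent of half this angle, whatever the lens; pixels are square), "cx", "cy" (the principal point, pixels), "position" and "attitude" of the camera in the world. Camera axes: x right, y up, looking along -z (the intrinsics and any distortion apply to the point x, -y, -z); pixel columns grow to the right and rows downward; lengths in m; the calibration is good to about 2 mm. A picture is of the moment at which its call begins: read the wrist's pose just before it. get_calibration takes no time and is no camera call; for the wrist camera it gives the pose at the moment of the call.
- r.finish_job(): hands the job in, once; it reports no verdict.
The state is a dict: "time": time; "qpos": joint angles; "dq": joint speeds; "effort": joint torques, N m; "position": TCP position; "tcp_rot": TCP orientation; "force": force on the tool from outside, world axes, zero at the start; "moment": the same for the moment, N m; "width": opening from 0.0 (shut) to 1.0 (fully open).
Only numpy, scipy, OpenCV 4.12 (cv2) and the standard library are available. Lean on these libraries where they do the work, as an engineer would, in place of code of your own. Each camera call takes 0.05 s, during which the arm holds its last target.

## Task

Slide the grey work light along the bench, without lifting it, until it is fully home in the blue U-shaped stop; then put the orange battery cap upright into the bayonet opening in its top until the cap's rim sits on the light, and twist it clockwise (seen from above) until its white pointers stand in the amber test bands, half way to the red lock marks. Never let the cap reach the red lock marks, and leave the other things on the bench alone. A spring turns the cap back when it is let go, so finish still gripping it, steady, seated and inside the amber bands, with the light still home in the stop.

Things in the scene. Friction and masses are not known exactly. Their poses are not given: they have to be found in the camera images.
- light: grey battery work light, a block 110 x 110 mm and 76 mm high, 0.8 kg, loose on the bench, lens on its +x face. Origin: centre of its underside, z up. It starts 0.13 to 0.19 m from home along the stop's +y, up to 20 mm sideways, turned by less than 15 deg. When home, its axes are parallel to the stop's. The marks and the opening are on its top.
- opening (a point): centre of the keyhole opening, level with the light's flat top; axes as the light's. A round hole of 48 mm diameter crossed by a slot along x, 23 mm wide and 74 mm from end to end, in a plate 8 mm thick; below it a hollow 14 mm high in which the cap's lugs turn. Green marks on the +x and -x sides, 43 to 54 mm out, show how the cap's bar must point to go in.
- amber (a point): middle of one amber test band on the light's top, 48 mm from the opening's centre, 40 deg (0.70 rad) clockwise from the +x green mark; there is another opposite. The band reaches 10 deg (0.17 rad) to either side. The red lock marks are at 80 deg (1.40 rad) clockwise from green.
- stop: blue U-shaped stop fixed to the bench, open towards its +y; slippery walls 35 mm high, 12 mm thick. Origin on the bench, where the light's origin lies when home. The light slides along -y to the back wall (inner face at y = -55 mm). Inner width along x 116 mm (3 mm play each side). Side walls reach y = +15 mm, then flare out at 25 deg to y = +60 mm, where the mouth is 158 mm wide.
- cap_center (a point): half-way up the orange cap, on its axis, 27 mm above its underside; z up, x along the grip bar. Cap 54 mm high, 0.12 kg, standing upright. Grip bar 14 mm thick (y), 56 mm long (x), 24 to 54 mm above the underside; under it a round rim 84 mm across, at 18 to 24 mm. White pointers on the rim at both ends of the bar. Seated, this point is 9 mm above the light's top.
- cap_foot (a point): centre of the cap's underside. Here is the black plug, 42 mm in diameter and 18 mm long below the rim, with two lugs at its very bottom: together a bar 68 mm long along the cap's x, 16 mm wide, 6 mm high. It enters either way round, with its x along the light's x. Seated, the rim rests on the light's top; turned, the lugs lie 4 mm below the plate and keep the cap in.
- carrier (a joint): sprung carrier in the light, pushed round by the cap's lugs, rad: 0 at rest, growing as the cap turns clockwise, 1.3 at the lock. The cap turns about 0.1 rad before it moves, so it reads about 0.1 less than the cap's turn from green (0.6 in mid amber band). The spring pushes back with 0.06 N m at 0, 0.13 N m in the band and 0.22 N m at the lock.

How it is judged:
By the outcome, as a careful person would: the job done as asked, in the order asked, and still so for the second after the job is handed in, while the arm keeps its last pose, push and grip.
It also fails if it takes over 72 s, if anything falls off the work surface, if the arm or the gripper's body presses on something with over 40 N, if the wrist force passes 120 N, or if a joint passes its speed limit or range.

## Working session

There is one attempt and no reset: what is moved stays moved. The work goes in short steps, Python scripts to look and compute and a shell command to move; the robot and the scene stay as the last step left them, time stands still between calls to the robot, and variables do not carry over. Pictures are saved under pics/ and viewed, and the job is handed in when it is done.

```bash
mkdir -p pics; ls; python3 - <<'E'
from plant import r
import cv2
print(r.get_obs())
for n in ["scene","top","wrist"]:
    print(n,r.get_calibration(n))
    p,d=r.camera(n)
    cv2.imwrite(f"pics/{n}0.png",p[:,:,::-1])
    import numpy as np
    np.save(f"pics/{n}0d.npy",d); np.save(f"pics/{n}0p.npy",p)
E
```

```text
pics
{'time': 0.0, 'qpos': array([-1.30231658e+00,  3.78109422e-01,  7.96400435e-02,  1.27440222e+00,
       -1.44105051e-05,  1.46051795e+00]), 'dq': array([ 0.00020896, -0.00155676, -0.00025931,  0.00062946,  0.00057109,
        0.00094049]), 'effort': array([ 3.25014353e-04, -4.63600767e+01,  2.69876772e+01,  2.08678027e-02,
       -2.89303318e-05, -2.49877516e-06]), 'position': array([ 0.21245481, -0.53360843,  0.23033989]), 'tcp_rot': array([-0.58471257,  0.39749739, -0.39637439,  0.58565722]), 'force': array([0.04518676, 0.20131896, 0.49125827]), 'moment': array([ 0.02201112,  0.00499539, -0.00716876]), 'width': 0.9987373058821497}
scene {'vfov': 48.48374804993595, 'cx': 271.97605722138263, 'cy': 204.528723089434, 'position': array([0.91077273, 0.05872804, 0.79057606]), 'attitude': array([0.15377744, 0.21894684, 0.8045015 , 0.53027551])}
top {'vfov': 50.023522650501825, 'cx': 281.85049632707086, 'cy': 214.27256221111753, 'position': array([ 0.41364111, -0.09787371,  0.88380177]), 'attitude': array([-0.05783176,  0.04458504,  0.71066953, -0.699726  ])}
wrist {'vfov': 58.43734938201147, 'cx': 280.07696009110595, 'cy': 212.57532974475657, 'position': array([ 0.27946675, -0.50713923,  0.3738316 ]), 'attitude': array([-0.11642603,  0.08004234, -0.55571291,  0.819281  ])}
```

View pics/scene0.png

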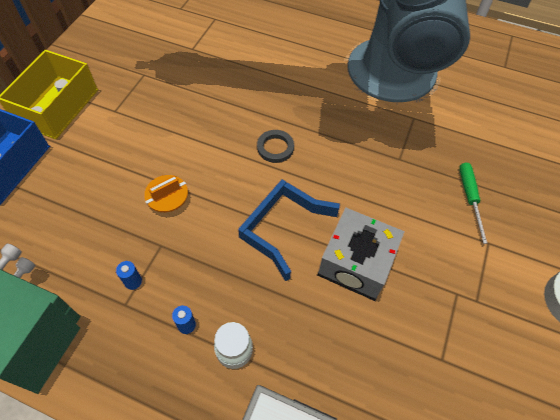

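View pics/top0.png

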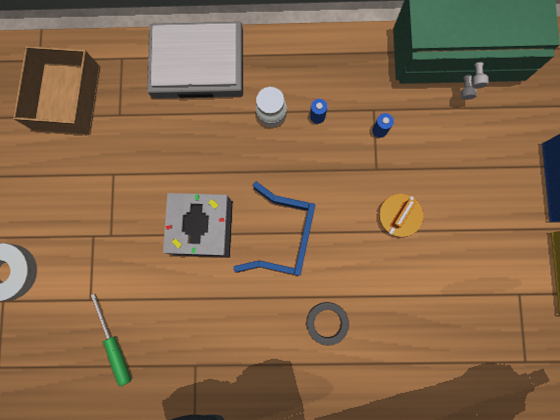

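View pics/wrist0.png

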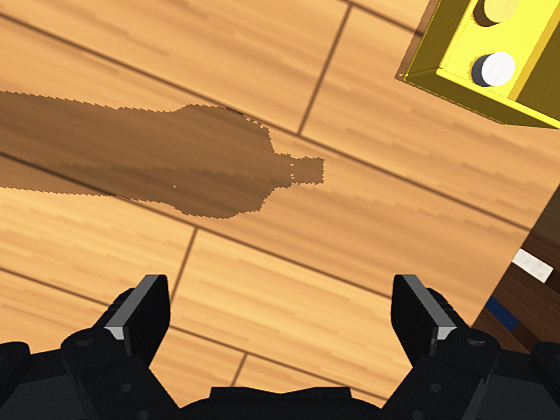

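The top view shows the light at about (197,224), the stop with its back wall near (305,240) and mouth towards the light, and the cap at (402,215). I'll enlarge it to read pixels.

```bash
python3 - <<'E'
import cv2
p=cv2.imread("pics/top0.png")
def crop(n,x0,y0,x1,y1,s):
    c=cv2.resize(p[y0:y1,x0:x1],None,fx=s,fy=s,interpolation=cv2.INTER_CUBIC)
    for x in range((x0+9)//10*10,x1,10):
        cv2.line(c,((x-x0)*s,0),((x-x0)*s,4 if x%50 else 12),(255,255,255),1)
        if x%20==0: cv2.putText(c,str(x),((x-x0)*s,22),0,.35,(255,255,255),1)
    for y in range((y0+9)//10*10,y1,10):
        cv2.line(c,(0,(y-y0)*s),(4,(y-y0)*s),(255,255,255),1)
        cv2.putText(c,str(y),(6,(y-y0)*s+4),0,.35,(255,255,255),1)
    cv2.imwrite(n,c)
crop("pics/c_light.png",155,180,245,265,6)
crop("pics/c_stop.png",228,175,328,285,5)
crop("pics/c_cap.png",370,185,435,245,8)
E
```

```text
(no output)
```

View pics/c_light.png

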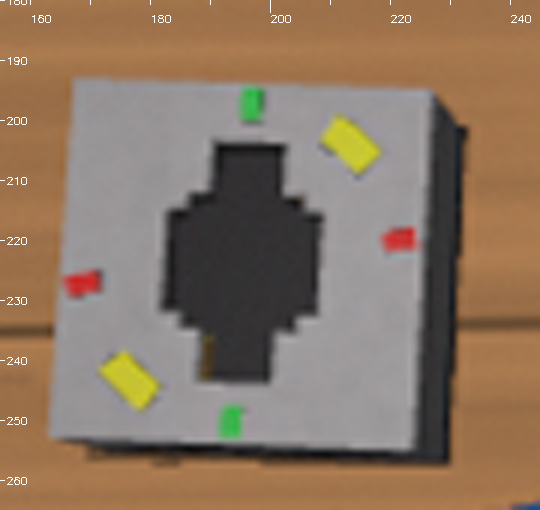

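View pics/c_stop.png

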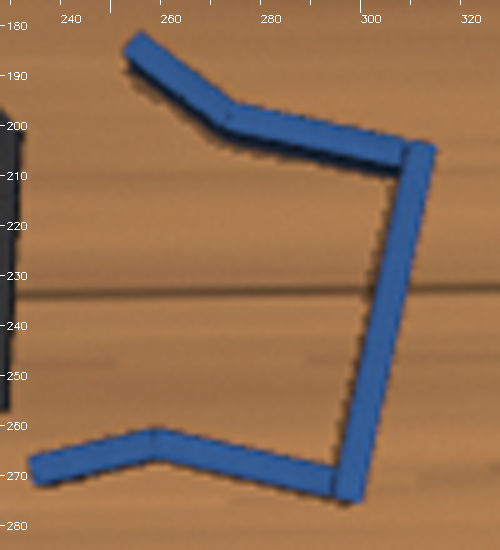

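View pics/c_cap.png

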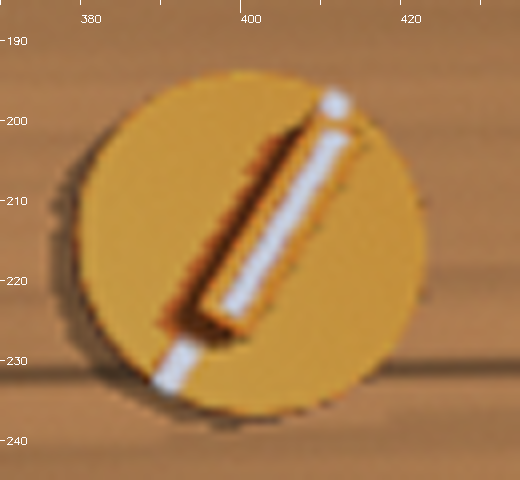

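Read from crops: light top corners (167.2,193),(227.2,195.3),(223.8,255.3),(163.3,253), with the green marks at (197,197.3) and (193.5,250.2). The stop back wall's outer corners are (315,204.4) and (300.4,275). The cap pointers are at (411.8,197.9) and (390.9,232.8).

```bash
cat > h.py <<'E'
import numpy as np, cv2
from scipy.spatial.transform import Rotation as R
def ray(cal,u,v):
    f=210/np.tan(np.radians(cal["vfov"])/2)
    d=np.array([(u-cal["cx"])/f,-(v-cal["cy"])/f,-1.])
    return R.from_quat(cal["attitude"]).apply(d)
def at_z(cal,u,v,z):
    d=ray(cal,u,v);p=cal["position"];return p+d*(z-p[2])/d[2]
def proj(cal,P):
    f=210/np.tan(np.radians(cal["vfov"])/2)
    q=R.from_quat(cal["attitude"]).inv().apply(np.atleast_2d(P)-cal["position"])
    return np.c_[cal["cx"]+f*q[:,0]/-q[:,2],cal["cy"]-f*q[:,1]/-q[:,2]]
E
python3 - <<'E'
from h import *
from plant import r
c=r.get_calibration("top")
np.set_printoptions(precision=4,suppress=True)
L=[at_z(c,*p,.076) for p in [(167.2,193),(227.2,195.3),(223.8,255.3),(163.3,253)]]
print("light",np.array(L),np.mean(L,0),[np.linalg.norm(L[i]-L[i-1]) for i in range(4)])
g=[at_z(c,*p,.076) for p in [(197,197.3),(193.5,250.2)]];d=g[0]-g[1];print(g,np.mean(g,0),np.linalg.norm(d),np.degrees(np.arctan2(d[1],d[0])))
S=[at_z(c,*p,.035) for p in [(315,204.4),(300.4,275),(309.6,203.4),(295,273.6)]];print("stop",S,np.linalg.norm(S[0]-S[1]))
for a,b in [((274.2,195.4),(309,203)),((273,201.4),(308,208.2)),((260,261),(295,268.4))]:
    A,B=at_z(c,*a,.035),at_z(c,*b,.035);print("side",A,B,np.degrees(np.arctan2(*(A-B)[1::-1])))
d=S[0]-S[1];print("x ang",np.degrees(np.arctan2(d[1],d[0])))
k=[at_z(c,*p,.024) for p in [(411.75,197.9),(390.9,232.75)]];d=k[0]-k[1];print("cap",k,np.mean(k,0),np.linalg.norm(d),np.degrees(np.arctan2(d[1],d[0])))
dd=np.load("pics/top0d.npy");f=210/np.tan(np.radians(c["vfov"])/2)
for (u,v) in [(175,210),(312,220),(390,205),(350,240),(230,300)]:
    d=ray(c,u,v);print(u,v,c["position"]+d*dd[v,u])
E
```

```text
light [[0.5747 0.1264 0.076 ]
 [0.5685 0.016  0.076 ]
 [0.4591 0.0217 0.076 ]
 [0.4648 0.131  0.076 ]] [0.5168 0.0738 0.076 ] [np.float64(0.10998679094615037), np.float64(0.11063101540929146), np.float64(0.10956611180841885), np.float64(0.10941591816542277)]
[array([0.5657, 0.0714, 0.076 ]), array([0.469 , 0.0764, 0.076 ])] [0.5174 0.0739 0.076 ] 0.09682474529316712 -2.986337175438581
stop [array([ 0.5557, -0.1464,  0.035 ]), array([ 0.4225, -0.1158,  0.035 ]), array([ 0.5578, -0.1361,  0.035 ]), array([ 0.4252, -0.1058,  0.035 ])] 0.13663377796873552
side [ 0.5745 -0.0686  0.035 ] [ 0.5586 -0.135   0.035 ] 76.48222021303779
side [ 0.5629 -0.0662  0.035 ] [ 0.5486 -0.1329  0.035 ] 77.86087131375673
side [ 0.4496 -0.0405  0.035 ] [ 0.4349 -0.106   0.035 ] 77.29246196108654
x ang -12.91258010595745
cap [array([ 0.567 , -0.3338,  0.024 ]), array([ 0.5001, -0.2904,  0.024 ])] [ 0.5335 -0.3121  0.024 ] 0.0796951291126893 -32.95363541617429
175 210 [0.5433 0.1121 0.0732]
312 220 [ 0.5305 -0.1417 -0.0012]
390 205 [ 0.5541 -0.2916  0.0225]
350 240 [ 0.4894 -0.215   0.0014]
230 300 [ 0.3768  0.0206 -0.0003]
```

```bash
cat > to.py <<'E'
import sys
from h import *
from plant import r
def state():
    o=r.get_obs();Rm=R.from_quat(o["tcp_rot"]).as_matrix();return o,o["position"],Rm
def target(a):
    a=np.radians(a);x=np.array([np.cos(a),np.sin(a),0]);y=np.array([0,0,-1.]);return np.c_[x,y,np.cross(x,y)]
if __name__=="__main__":
    X=np.array([float(v) for v in sys.argv[1:4]]);a=float(sys.argv[4])
    o,p,Rm=state()
    np.set_printoptions(precision=4,suppress=True)
    print("t",round(o["time"],2),"p",p,"yaw",round(np.degrees(np.arctan2(Rm[1,0],Rm[0,0])),2),"ydir",Rm[:,1],"F",o["force"],"M",o["moment"],"w",o["width"],"q",o["qpos"])
    Rt=target(a);rv=R.from_matrix(Rm.T@Rt).as_rotvec(degrees=True)
    print("rot tool deg",rv,"| shift tool-now mm",Rm.T@(X-p)*1e3,"| shift in target axes mm",Rt.T@(X-p)*1e3)
E
python3 to.py .521 .158 .2 -3
```

```text
t 0.15 p [ 0.2125 -0.5338  0.2306] yaw -68.3 ydir [-0.0004  0.0015 -1.    ] F [-0.2557  0.1683  0.3005] M [-0.0016  0.0423  0.0019] w 0.9983414928092132 q [-1.3023  0.3779  0.08    1.2744  0.      1.4605]
rot tool deg [ -0.0596 -65.2965  -0.0717] | shift tool-now mm [-528.6053   31.4845  542.4237] | shift in target axes mm [271.852   30.5737 706.9654]
```

```bash
python3 -m creep '[{"delta_pos":[-38,0,40],"rotation":[0,-10.5,0]},{"delta_pos":[-30,0,46],"rotation":[0,-10.5,0]},{"delta_pos":[-21,0,51],"rotation":[0,-10.5,0]},{"delta_pos":[-12,0,54],"rotation":[0,-10.5,0]},{"delta_pos":[-2,0,55],"rotation":[0,-10.5,0]}]' -1; python3 to.py .521 .158 .2 -3
```

```text
time: 0.78
position: [0.326, -0.278, 0.2285]
tcp_rot: [-0.7, 0.091, -0.09, 0.702]
force: [1.0, -0.2, -0.0]
width: 1.001
t 0.78 p [ 0.326  -0.278   0.2285] yaw -14.68 ydir [-0.0002  0.0031 -1.    ] F [ 0.9813 -0.1684 -0.002 ] M [ 0.0362 -0.0429 -0.0002] w 1.0010762810398417 q [-0.8556  0.0851 -0.3048  1.1834  0.0018  0.9713]
rot tool deg [ -0.1712 -11.6772  -0.0398] | shift tool-now mm [ 78.1617  29.7545 471.0719] | shift in target axes mm [171.8768  28.4675 445.5909]
```

```bash
python3 -m creep '[{"delta_pos":[10,0,57],"rotation":[0,-6,0]},{"delta_pos":[18,0,57],"rotation":[0,-5.7,0]},{"delta_pos":[23,0,57]},{"delta_pos":[23,0,57]},{"delta_pos":[23,0,57]}]' 0; python3 to.py .521 .158 .2 -3
```

```text
t 0.78 p [ 0.326  -0.278   0.2285] yaw -14.68 ydir [-0.0002  0.0031 -1.    ] F [ 0.9813 -0.1684 -0.002 ] M [ 0.0362 -0.0429 -0.0002] w 1.0010762810398417 q [-0.8556  0.0851 -0.3048  1.1834  0.0018  0.9713]
rot tool deg [ -0.1712 -11.6772  -0.0398] | shift tool-now mm [ 78.1617  29.7545 471.0719] | shift in target axes mm [171.8768  28.4675 445.5909]schema error: expected keys delta_pos, rotation
```

```bash
python3 -m creep '[{"delta_pos":[23,4,57]},{"delta_pos":[23,4,55]},{"delta_pos":[20,4,50]}]'; python3 to.py .521 .158 .2 -3
```

```text
t 0.78 p [ 0.326  -0.278   0.2285] yaw -14.68 ydir [-0.0002  0.0031 -1.    ] F [ 0.9813 -0.1684 -0.002 ] M [ 0.0362 -0.0429 -0.0002] w 1.0010762810398417 q [-0.8556  0.0851 -0.3048  1.1834  0.0018  0.9713]
rot tool deg [ -0.1712 -11.6772  -0.0398] | shift tool-now mm [ 78.1617  29.7545 471.0719] | shift in target axes mm [171.8768  28.4675 445.5909]schema error: expected keys delta_pos, rotation
```

Both keys are required.

```bash
python3 -m creep '[{"delta_pos":[10,0,57],"rotation":[0,-6,0]},{"delta_pos":[18,0,57],"rotation":[0,-5.7,0]},{"delta_pos":[23,0,57],"rotation":[0,0,0]},{"delta_pos":[23,0,57],"rotation":[0,0,0]},{"delta_pos":[23,0,57],"rotation":[0,0,0]}]' 0; python3 to.py .521 .158 .2 -3;  python3 - <<'E'
from plant import r
import cv2,numpy as np
c=r.get_calibration("wrist");p,d=r.camera("wrist");cv2.imwrite("pics/w1.png",p[:,:,::-1]);print(c)
E
```

```text
time: 1.4
position: [0.4541, 0.003, 0.2291]
tcp_rot: [-0.706, 0.016, -0.017, 0.708]
force: [1.0, -1.2, -0.7]
width: 0.502
t 1.4 p [0.4541 0.003  0.2291] yaw -2.64 ydir [ 0.0013  0.0023 -1.    ] F [ 1.0179 -1.2438 -0.711 ] M [-0.1095 -0.1143 -0.0234] w 0.5021963906150426 q [-0.1349  0.133  -0.2485  1.1883  0.0024  1.482 ]
rot tool deg [-0.1349  0.3553  0.0666] | shift tool-now mm [ 59.6431  29.5119 157.8434] | shift in target axes mm [ 58.6969  29.0711 158.2792]
{'vfov': 58.43734938201147, 'cx': 280.07696009110595, 'cy': 212.57532974475657, 'position': array([0.45813944, 0.07414158, 0.37263047]), 'attitude': array([-0.14008947,  0.00283239, -0.02303219,  0.98986688])}
```

View pics/w1.png

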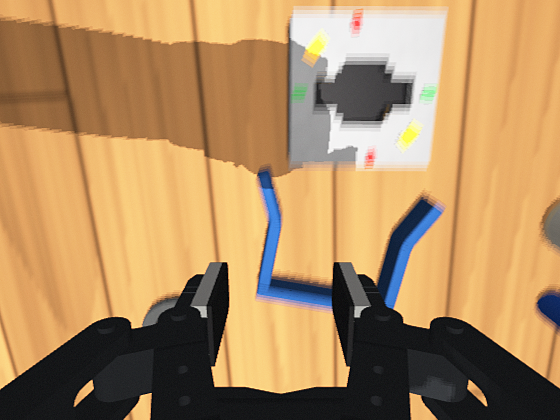

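The wrist picture shows the light (corners about (291,7),(446,10),(433,169),(288,166)) and the stop ahead of the fingers. I'll cross-check the estimate with it.

```bash
python3 - <<'E'
from h import *
from plant import r
np.set_printoptions(precision=4,suppress=True)
c=r.get_calibration("wrist")
L=[at_z(c,*p,.076) for p in [(291,7),(446,10),(433,169),(288,166)]];print(np.array(L),np.mean(L,0))
for p in [(299,93),(428,93)]: print("green",at_z(c,*p,.076))
img=cv2.imread("pics/w1.png");cv2.imwrite("pics/w1c.png",cv2.resize(img[150:320,235:455],None,fx=3.5,fy=3.5,interpolation=cv2.INTER_CUBIC))
E
python3 to.py .521 .158 .2 -3
```

```text
[[0.4708 0.1483 0.076 ]
 [0.5814 0.1422 0.076 ]
 [0.5804 0.0279 0.076 ]
 [0.465  0.0347 0.076 ]] [0.5244 0.0883 0.076 ]
green [0.4751 0.0897 0.076 ]
green [0.5724 0.086  0.076 ]
t 1.45 p [0.4564 0.01   0.2291] yaw -2.17 ydir [ 0.0037  0.0089 -1.    ] F [ 3.0895  4.728  -0.2705] M [ 0.24   -0.1837  0.0096] w 0.49730314107791207 q [-0.1236  0.1358 -0.2452  1.1871  0.0092  1.4851]
rot tool deg [-0.5164  0.8293  0.19  ] | shift tool-now mm [ 58.8222  30.6151 150.0915] | shift in target axes mm [ 56.7405  29.0658 151.1969]
```

View pics/w1c.png

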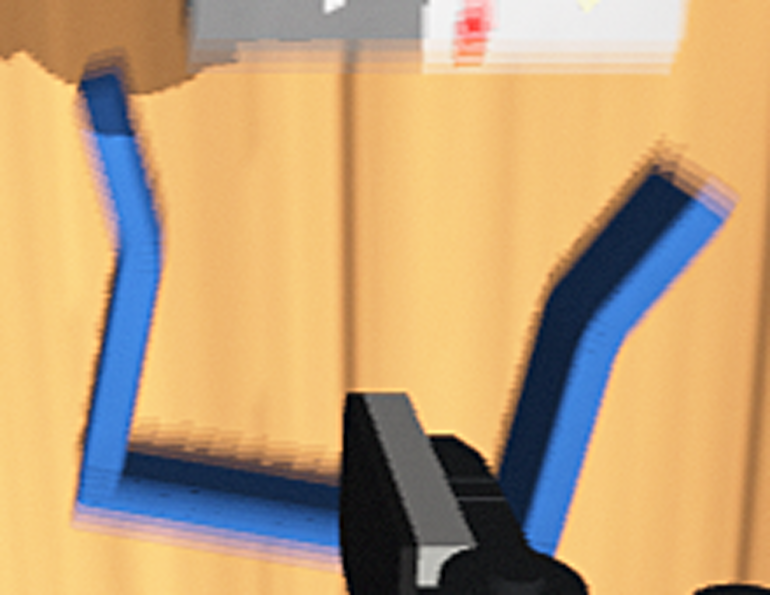

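```bash
python3 -m creep '[{"delta_pos":[20,4,55],"rotation":[0,0,0]},{"delta_pos":[20,4,55],"rotation":[0,0,0]},{"delta_pos":[20,4,55],"rotation":[0,0,0]}]'; python3 to.py .521 .158 .03 -3
```

```text
time: 1.82
position: [0.5218, 0.1709, 0.2185]
tcp_rot: [-0.704, 0.012, -0.015, 0.71]
force: [1.2, -0.1, 0.7]
width: 0.497
t 1.82 p [0.5218 0.1709 0.2185] yaw -2.25 ydir [ 0.0042  0.0072 -1.    ] F [ 1.1762 -0.1164  0.7277] M [-0.0269  0.0054  0.0373] w 0.49668619594949176 q [ 0.1974  0.3224 -0.0313  1.2117  0.0062  1.8076]
rot tool deg [-0.4225  0.7462  0.2196] | shift tool-now mm [ -1.0537 188.4435 -14.3302] | shift in target axes mm [ -0.1534 188.5464 -12.948 ]
```

```bash
python3 -m creep '[{"delta_pos":[0,55,0],"rotation":[0,0.7,0]},{"delta_pos":[0,55,0],"rotation":[-0.4,0,0]},{"delta_pos":[0,55,0],"rotation":[0,0,0]},{"delta_pos":[0,20,0],"rotation":[0,0,0]}]'; python3 to.py .521 .143 .03 -3;python3 - <<'E'
from plant import r
import cv2,numpy as np
for n in["scene","top"]:
    p,d=r.camera(n);cv2.imwrite(f"pics/{n}1.png",p[:,:,::-1])
E
```

```text
time: 2.33
position: [0.5275, 0.1767, 0.03]
tcp_rot: [-0.706, 0.012, -0.02, 0.708]
force: [-0.3, 0.3, 0.7]
width: 0.502
t 2.33 p [0.5275 0.1767 0.03  ] yaw -2.52 ydir [ 0.0113  0.0021 -0.9999] F [-0.2633  0.2875  0.6633] M [-0.0236  0.0641  0.008 ] w 0.5024808659807786 q [ 0.2095  0.4746 -0.3231  0.7616 -0.0003  1.8241]
rot tool deg [-0.1505  0.4856  0.6429] | shift tool-now mm [ -5.0172  -0.1371 -33.9976] | shift in target axes mm [ -4.7295   0.0069 -34.0391]
```

View pics/scene1.png

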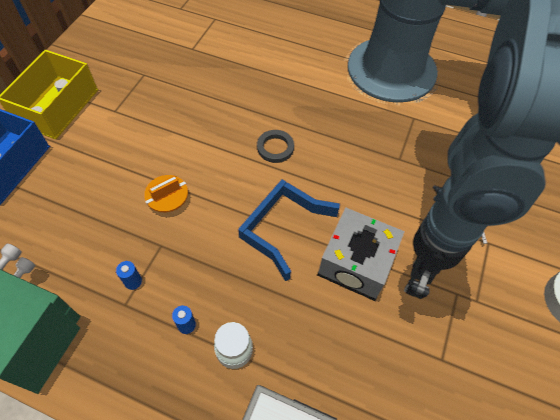

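The light is untouched and the fingers stand behind its +y face. I'll approach to contact.

```bash
python3 -m creep '[{"delta_pos":[-5,0,-15],"rotation":[0,0.5,0.6]},{"delta_pos":[0,0,-12],"rotation":[0,0,0]},{"delta_pos":[0,0,-5],"rotation":[0,0,0]}]'; python3 to.py .5203 .1397 .03 -3
```

```text
time: 2.8
position: [0.5233, 0.1426, 0.0339]
tcp_rot: [-0.706, 0.017, -0.021, 0.708]
force: [0.4, 0.7, 0.9]
width: 0.499
t 2.8 p [0.5233 0.1426 0.0339] yaw -3.08 ydir [ 0.0052  0.0029 -1.    ] F [0.4073 0.6763 0.8826] M [-0.0355  0.0066 -0.0389] w 0.49924150311731214 q [ 0.1479  0.451  -0.3508  0.7634  0.0021  1.7725]
rot tool deg [-0.1819 -0.083   0.2889] | shift tool-now mm [-2.8735  3.8905 -3.1106] | shift in target axes mm [-2.8583  3.9148 -3.0941]
```

```bash
python3 -m creep '[{"delta_pos":[-2.5,3,-4],"rotation":[0,0,0.3]},{"delta_pos":[0,0.5,-12],"rotation":[0,0.5,0]},{"delta_pos":[0.7,0,-12],"rotation":[0,1,0]},{"delta_pos":[0.7,0,-12],"rotation":[0,1,0]}]'; python3 to.py .52 .107 .03 -5.2; python3 - <<'E'
from plant import r
import cv2,numpy as np
for n in["top"]:
    p,d=r.camera(n);cv2.imwrite(f"pics/{n}2.png",p[:,:,::-1])
E
```

```text
time: 3.3
position: [0.5228, 0.1046, 0.0328]
tcp_rot: [-0.702, 0.032, -0.037, 0.711]
force: [1.5, 4.4, -1.0]
width: 0.501
t 3.3 p [0.5228 0.1046 0.0328] yaw -5.59 ydir [ 0.0068  0.0126 -0.9999] F [ 1.499  4.424 -1.046] M [ 0.576  -0.1187 -0.0284] w 0.5008772051444526 q [ 0.0714  0.4346 -0.3817  0.7467  0.0121  1.7397]
rot tool deg [-0.7535 -0.3835  0.32  ] | shift tool-now mm [-3.0004  2.808   2.0539] | shift in target axes mm [-2.9708  2.7973  2.1107]
```

View pics/top2.png

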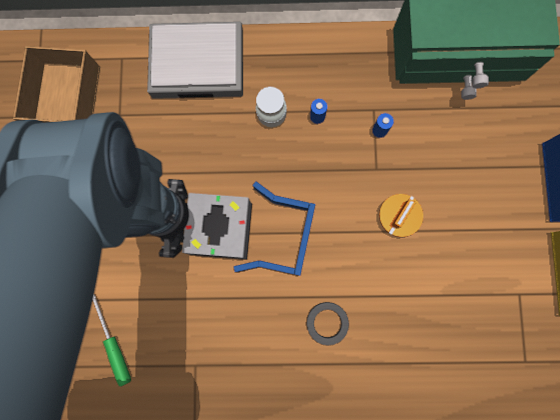

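The light slides with about 4 N. In this view the green marks are near (219,199) and (212,251).

```bash
cat > lt.py <<'E'
# light pose from top picture green marks (blob centroids)
import sys
from h import *
from plant import r
def light(img,c,box=None):
    hsv=cv2.cvtColor(img,cv2.COLOR_BGR2HSV)
    m=cv2.inRange(hsv,(50,120,110),(75,255,255))
    n,l,s,ce=cv2.connectedComponentsWithStats(m)
    out=[]
    for i in range(1,n):
        if 5<s[i,4]<60 and 160<ce[i][0]<330 and 180<ce[i][1]<300: out.append(ce[i])
    out=sorted(out,key=lambda q:q[1]);G=[at_z(c,*q,.076) for q in out]
    print(np.round(out,1).tolist())
    if len(G)==2:
        d=G[0]-G[1];m=(G[0]+G[1])/2;a=np.arctan2(d[1],d[0]);print("light",m.round(4),"yaw",np.degrees(a).round(2),"len",np.linalg.norm(d).round(4))
        so=np.array([.5038,-.0665]);sa=np.radians(-12.8);e=m[:2]-so
        print("in stop mm: x",1e3*(e@[np.cos(sa),np.sin(sa)]),"y",1e3*(e@[-np.sin(sa),np.cos(sa)]),"rot",np.degrees(a-sa))
if __name__=="__main__": light(cv2.imread(sys.argv[1]),r.get_calibration("top"))
E
python3 lt.py pics/top0.png; python3 lt.py pics/top2.png; python3 to.py .5195 .06 .03 -8.5
```

```text
[[196.8, 196.8], [193.0, 250.0]]
light [0.5181 0.0745 0.076 ] yaw -3.33 len 0.0975
in stop mm: x -17.31832558864949 y 140.67942255444774 rot 9.472804889920795
[[217.8, 197.8], [212.2, 251.2]]
light [0.5154 0.0379 0.076 ] yaw -5.64 len 0.098
in stop mm: x -11.788796134718034 y 104.40674135121237 rot 7.159932397856291
t 3.35 p [0.5226 0.1027 0.0327] yaw -5.71 ydir [ 0.0065  0.0099 -0.9999] F [-0.5722 -0.9139  0.146 ] M [-0.1598 -0.0204  0.0281] w 0.49954678622646004 q [ 0.0693  0.4344 -0.3822  0.747   0.0095  1.7397]
rot tool deg [-0.6115  2.7951  0.297 ] | shift tool-now mm [  1.1066   2.3006 -42.8109] | shift in target axes mm [  3.2053   2.7457 -42.6787]
```

```bash
python3 -m creep '[{"delta_pos":[1,1,-14],"rotation":[-0.5,1,0.2]},{"delta_pos":[1,0.5,-14],"rotation":[0,1.1,0]},{"delta_pos":[1.3,0.5,-14],"rotation":[0,1.1,0]},{"delta_pos":[1.5,0,-14],"rotation":[0,1.1,0]}]'; python3 - <<'E'
from plant import r
import cv2,numpy as np
for n in["top"]:
    p,d=r.camera(n);cv2.imwrite(f"pics/{n}3.png",p[:,:,::-1])
E
python3 lt.py pics/top3.png; python3 to.py .5184 -.0022 .03 -12.8
```

```text
time: 3.85
position: [0.5232, 0.0476, 0.0325]
tcp_rot: [-0.701, 0.06, -0.065, 0.708]
force: [0.4, 3.9, -0.6]
width: 0.498
[[250.5, 199.9], [241.2, 252.8]]
light [ 0.5111 -0.0182  0.076 ] yaw -10.05 len 0.0977
in stop mm: x -3.6246698997096463 y 48.7459058562179 rot 2.7474188592637345
t 3.9 p [0.523  0.0454 0.0324] yaw -10.22 ydir [ 0.0073  0.0062 -1.    ] F [ 0.8556 -1.2996  1.2587] M [-0.172   0.0549  0.0066] w 0.49963618195193643 q [-0.0382  0.4223 -0.4034  0.738   0.0065  1.711 ]
rot tool deg [-0.4328  2.5775  0.3399] | shift tool-now mm [  3.8977   2.0706 -47.6504] | shift in target axes mm [  6.0495   2.4002 -47.4097]
```

View pics/top3.png

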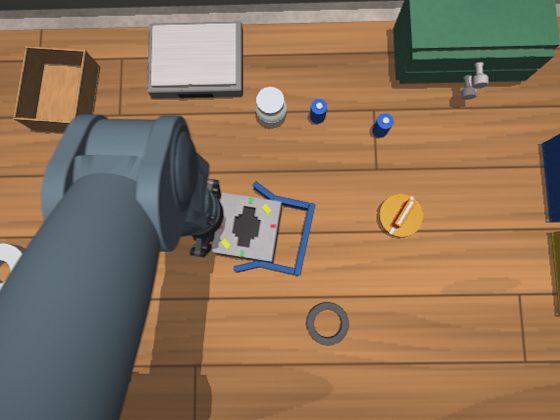

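```bash
python3 -m creep '[{"delta_pos":[1.3,1,-12],"rotation":[-0.4,0.9,0.3]},{"delta_pos":[1.5,0.5,-12],"rotation":[0,0.9,0]},{"delta_pos":[1.8,0.5,-12],"rotation":[0,0.8,0]}]'; python3 - <<'E'
from plant import r
import cv2,numpy as np
for n in["top"]:
    p,d=r.camera(n);cv2.imwrite(f"pics/{n}4.png",p[:,:,::-1])
E
python3 lt.py pics/top4.png; python3 to.py .5184 -.0022 .03 -12.8
```

```text
time: 4.28
position: [0.5225, 0.0112, 0.0321]
tcp_rot: [-0.7, 0.078, -0.08, 0.706]
force: [1.0, 6.7, 3.4]
width: 0.501
[[271.3, 201.9], [260.1, 254.1]]
light [ 0.5075 -0.0541  0.076 ] yaw -12.64 len 0.0969
in stop mm: x 0.8733239047592214 y 12.922502562188924 rot 0.16303755195576822
t 4.33 p [0.5224 0.0095 0.0321] yaw -12.93 ydir [ 0.0047  0.0052 -1.    ] F [-0.2973  1.1559  3.2526] M [ 0.365   0.0052 -0.0303] w 0.5003472529089895 q [-0.1068  0.4208 -0.4068  0.7391  0.0057  1.6896]
rot tool deg [-0.3529 -0.1248  0.1955] | shift tool-now mm [ -1.33     2.005  -12.2728] | shift in target axes mm [ -1.3497   2.0851 -12.2573]
```

Lined up; now a slow push straight to the back wall.

```bash
python3 -m creep '[{"delta_pos":[0,0,-6],"rotation":[0,0,0]},{"delta_pos":[0,0,-5],"rotation":[0,0,0]},{"delta_pos":[0,0,-4],"rotation":[0,0,0]}]';python3 -m creep '[{"delta_pos":[0,0,-4],"rotation":[0,0,0]}]';python3 -m creep '[{"delta_pos":[0,0,-4],"rotation":[0,0,0]}]'; python3 - <<'E'
from plant import r
import cv2,numpy as np
for n in["top"]:
    p,d=r.camera(n);cv2.imwrite(f"pics/{n}5.png",p[:,:,::-1])
E
python3 lt.py pics/top5.png; python3 to.py .5184 -.0022 .03 -12.8
```

```text
time: 4.7
position: [0.5211, 0.0002, 0.033]
tcp_rot: [-0.695, 0.077, -0.082, 0.71]
force: [4.1, 21.0, 3.2]
width: 0.499
time: 4.82
position: [0.5212, 0.0006, 0.0333]
tcp_rot: [-0.692, 0.076, -0.082, 0.714]
force: [3.1, 18.1, 1.4]
width: 0.496
time: 4.95
position: [0.5213, 0.0011, 0.0336]
tcp_rot: [-0.688, 0.075, -0.082, 0.717]
force: [3.9, 17.5, 1.2]
width: 0.499
[[278.2, 202.9], [266.8, 254.8]]
light [ 0.5058 -0.0664  0.076 ] yaw -12.92 len 0.0963
in stop mm: x 1.9076309840062171 y 0.5546963171059559 rot -0.1162208638658466
t 5.0 p [0.5212 0.0011 0.0336] yaw -12.72 ydir [ 0.0142  0.0402 -0.9991] F [ 3.7565 17.7345  1.9664] M [ 2.8036 -0.5516 -0.4964] w 0.5009502249509347 q [-0.1448  0.4116 -0.4181  0.7328  0.0418  1.6481]
rot tool deg [-2.4249  0.0821  0.2862] | shift tool-now mm [-2.0694  3.3887 -3.9733] | shift in target axes mm [-2.0465  3.5642 -3.8291]
```

```bash
python3 - <<'E'
import cv2
p=cv2.imread("pics/top5.png");cv2.imwrite("pics/c5.png",cv2.resize(p[175:285,225:330],None,fx=5,fy=5,interpolation=cv2.INTER_CUBIC))
E
```

```text
(no output)
```

View pics/c5.png

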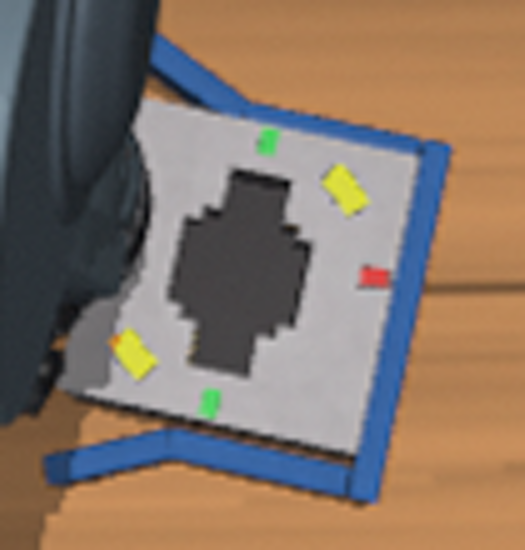

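The light sits against the back wall with all sides parallel: home. I'll back off and lift.

```bash
python3 -m creep '[{"delta_pos":[0,-1,20],"rotation":[0,0,0]},{"delta_pos":[0,-5,20],"rotation":[-2.4,0,0]},{"delta_pos":[0,-55,0],"rotation":[0,-10,0]},{"delta_pos":[0,-55,0],"rotation":[0,-10,0]},{"delta_pos":[0,-50,0],"rotation":[0,-10,0]}]'; python3 to.py .5335 -.3121 .2 57
```

```text
time: 5.62
position: [0.5232, 0.0384, 0.1991]
tcp_rot: [0.702, 0.106, -0.117, -0.694]
force: [1.3, -0.5, -0.6]
width: 0.5
t 5.62 p [0.5232 0.0384 0.1991] yaw 18.15 ydir [-0.0129 -0.0134 -0.9998] F [ 1.3492 -0.4649 -0.6163] M [-0.0591 -0.0992 -0.0081] w 0.4995921741620958 q [-0.0395  0.2984 -0.1157  1.169  -0.0139  1.2145]
rot tool deg [  0.1613 -38.8426  -1.0726] | shift tool-now mm [ -99.4041    3.6265 -336.2058] | shift in target axes mm [-288.3142   -0.9327 -199.5061]
```

```bash
python3 -m creep '[{"delta_pos":[-16,0,-53],"rotation":[0,-9.7,-1]},{"delta_pos":[-26,0,-48],"rotation":[0,-9.7,0]},{"delta_pos":[-33,0,-43],"rotation":[0,-9.7,0]},{"delta_pos":[-40,0,-37],"rotation":[0,-9.7,0]},{"delta_pos":[-46,0,-30],"rotation":[0,0,0]}]'; python3 to.py .5335 -.3121 .15 57
 python3 - <<'E'
from plant import r
import cv2,numpy as np
for n in["top"]:
    p,d=r.camera(n);cv2.imwrite(f"pics/{n}6.png",p[:,:,::-1])
E
python3 lt.py pics/top6.png
```

```text
time: 6.25
position: [0.5264, -0.2399, 0.2071]
tcp_rot: [0.625, 0.342, -0.345, -0.612]
force: [1.0, 0.3, 0.4]
width: 0.499
t 6.25 p [ 0.5264 -0.2399  0.2071] yaw 58.11 ydir [ 0.0059 -0.018  -0.9998] F [0.9657 0.2784 0.4008] M [-0.0015 -0.0098 -0.044 ] w 0.49864329506179034 q [-0.5305  0.3792  0.021   1.1984 -0.0125  0.0259]
rot tool deg [ 0.8394  1.1144 -0.6869] | shift tool-now mm [-56.8596  58.4686 -43.3699] | shift in target axes mm [-56.69    57.1382 -45.3211]
[[277.9, 202.9], [266.5, 254.9]]
light [ 0.5057 -0.0658  0.076 ] yaw -12.96 len 0.0967
in stop mm: x 1.7144845709309808 y 1.0661857899127667 rot -0.16295385368787776
```

View pics/top6.png

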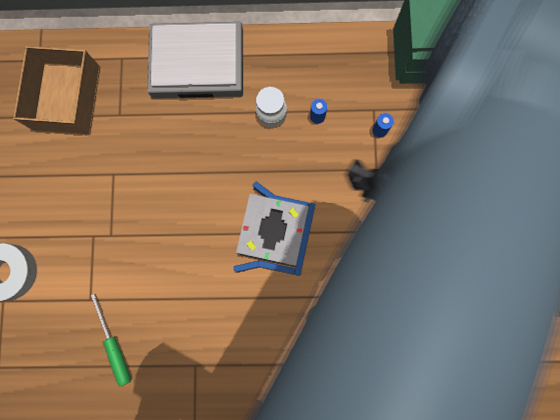

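The light is still home at about (272,229) px. I'll go over the cap.

```bash
python3 -m creep '[{"delta_pos":[-29,25,-23],"rotation":[0.8,1,-0.7]},{"delta_pos":[-25,28,-22],"rotation":[0,0,0]},{"delta_pos":[0,0,0],"rotation":[0,0,0]}]'; python3 to.py .5335 -.3121 .1 57
 python3 - <<'E'
from plant import r
import cv2,numpy as np
p,d=r.camera("wrist");cv2.imwrite(f"pics/w2.png",p[:,:,::-1])
p,d=r.camera("scene");cv2.imwrite(f"pics/scene2.png",p[:,:,::-1])
print(r.get_calibration("wrist"))
E
```

```text
time: 6.68
position: [0.5321, -0.3239, 0.1527]
tcp_rot: [0.626, 0.331, -0.337, -0.621]
force: [0.2, 1.3, -0.2]
width: 0.5
t 6.67 p [ 0.5321 -0.3239  0.1527] yaw 56.37 ydir [-0.0049 -0.01   -0.9999] F [ 0.1764  1.2954 -0.1665] M [0.041  0.0095 0.0364] w 0.4997934629601545 q [-0.6431  0.5036  0.0723  1.1374 -0.0109 -0.0562]
rot tool deg [ 0.0777 -0.6265 -0.6323] | shift tool-now mm [11.1665 52.5652  5.4522] | shift in target axes mm [10.6443 52.6928  5.2615]
{'vfov': 58.43734938201147, 'cx': 280.07696009110595, 'cy': 212.57532974475657, 'position': array([ 0.47538609, -0.28098092,  0.29834982]), 'attitude': array([-0.12862643, -0.06337598,  0.46911309,  0.87141932])}
```

View pics/w2.png

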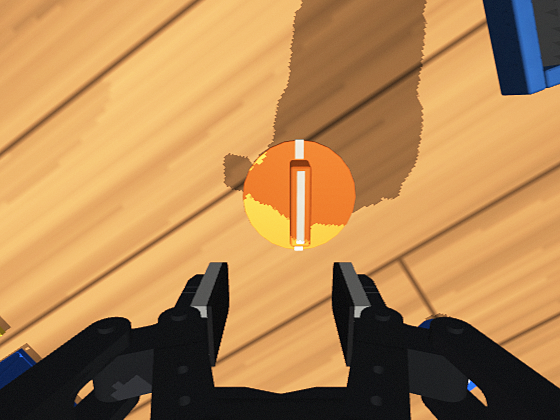

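View pics/scene2.png

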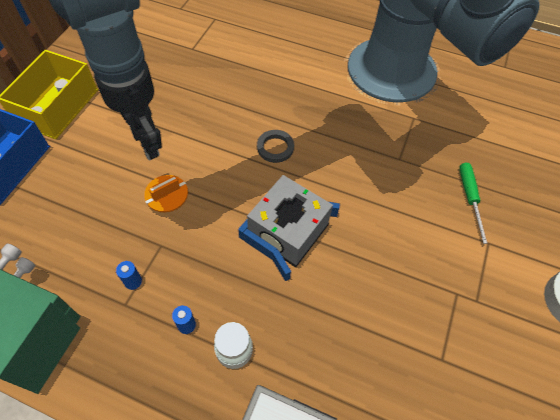

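Wrist view: the cap's rim is centred at about (299.5,195), with pointers at (299.5,150) and (298.5,248).

```bash
python3 - <<'E'
from h import *
from plant import r
np.set_printoptions(precision=4,suppress=True)
c=r.get_calibration("wrist")
a,b=[at_z(c,*p,.024) for p in [(299.5,150),(298.5,248)]];d=a-b;print((a+b)/2,np.linalg.norm(d),np.degrees(np.arctan2(d[1],d[0])), at_z(c,299.5,195,.024))
a,b=[at_z(c,*p,.054) for p in [(301,171),(301,243)]];d=a-b;print((a+b)/2,np.linalg.norm(d),np.degrees(np.arctan2(d[1],d[0])))
img=cv2.imread("pics/w2.png");cv2.imwrite("pics/w2c.png",cv2.resize(img[130:260,235:365],None,fx=4.5,fy=4.5,interpolation=cv2.INTER_CUBIC))
E
python3 to.py .5335 -.3121 .1 57
```

```text
[ 0.5417 -0.3111  0.024 ] 0.07630906700749736 146.75751026665384 [ 0.5381 -0.3083  0.024 ]
[ 0.5394 -0.3094  0.054 ] 0.050529487473183324 147.41031153374269
t 6.78 p [ 0.5335 -0.3222  0.1554] yaw 56.52 ydir [-0.0016 -0.0108 -0.9999] F [-1.0412  0.1512 -0.1777] M [ 0.0824 -0.021   0.0113] w 0.49828616838571027 q [-0.6403  0.5     0.0734  1.139  -0.0096 -0.056 ]
rot tool deg [ 0.2603 -0.4786 -0.5665] | shift tool-now mm [ 9.0123 55.2383  5.7954] | shift in target axes mm [ 8.5127 55.3505  5.471 ]
```

View pics/w2c.png

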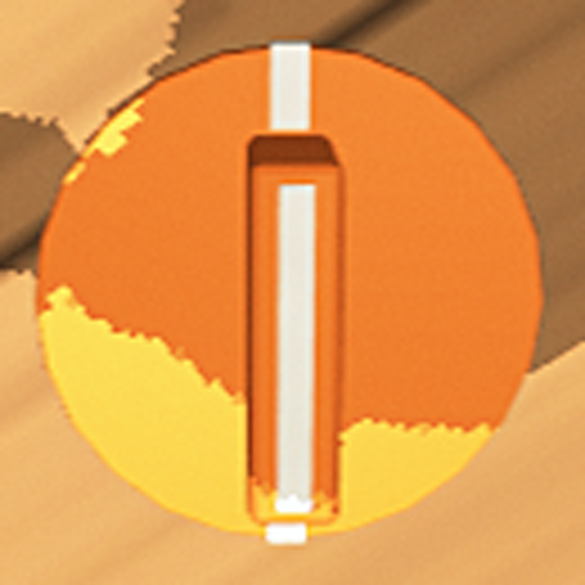

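```bash
python3 to.py .535 -.311 .07 57;  python3 -m creep '[{"delta_pos":[5,40,4],"rotation":[0.2,-0.4,-0.5]},{"delta_pos":[5,40,3],"rotation":[0,0,0]},{"delta_pos":[0,5,0],"rotation":[0,0,0]}]' 0 30; python3 to.py .535 -.311 .029 57
```

```text
t 6.78 p [ 0.5335 -0.3222  0.1554] yaw 56.52 ydir [-0.0016 -0.0108 -0.9999] F [-1.0412  0.1512 -0.1777] M [ 0.0824 -0.021   0.0113] w 0.49828616838571027 q [-0.6403  0.5     0.0734  1.139  -0.0096 -0.056 ]
rot tool deg [ 0.2603 -0.4786 -0.5665] | shift tool-now mm [11.0532 85.2223  5.2886] | shift in target axes mm [10.2522 85.3505  4.8121]
time: 7.15
position: [0.5352, -0.3089, 0.0734]
tcp_rot: [0.624, 0.338, -0.338, -0.618]
force: [-0.8, 0.6, 0.3]
width: 0.498
t 7.15 p [ 0.5352 -0.3089  0.0734] yaw 57.14 ydir [ 0.0046 -0.0065 -1.    ] F [-0.8062  0.6233  0.2866] M [-0.0408  0.0553 -0.0352] w 0.4978549345275761 q [-0.6248  0.5424 -0.0783  0.9427 -0.0026 -0.0513]
rot tool deg [ 0.4211  0.1391 -0.1686] | shift tool-now mm [-1.7106 44.436  -0.6776] | shift in target axes mm [-1.8393 44.4246 -1.0084]
```

```bash
 python3 -m creep '[{"delta_pos":[-1.5,22,-1],"rotation":[0.4,0,0]},{"delta_pos":[0,18,0],"rotation":[0,0,0]},{"delta_pos":[0,4,0],"rotation":[0,0,0]}]'; python3 to.py .535 -.311 .029 57
 python3 - <<'E'
from plant import r
import cv2,numpy as np
p,d=r.camera("wrist");cv2.imwrite(f"pics/w3.png",p[:,:,::-1])
E
```

```text
time: 7.52
position: [0.5382, -0.3121, 0.0319]
tcp_rot: [0.623, 0.338, -0.339, -0.618]
force: [-0.3, 0.2, 0.5]
width: 0.501
t 7.53 p [ 0.5382 -0.3121  0.0319] yaw 57.24 ydir [ 0.0032 -0.0072 -1.    ] F [-0.2769  0.162   0.4584] M [ 0.0086 -0.0061 -0.0453] w 0.501173691483624 q [-0.6255  0.5889 -0.1156  0.8595 -0.004  -0.0538]
rot tool deg [ 0.3774  0.2444 -0.248 ] | shift tool-now mm [-0.7593  2.8614  3.3125] | shift in target axes mm [-0.7859  2.8799  3.2903]
```

View pics/w3.png

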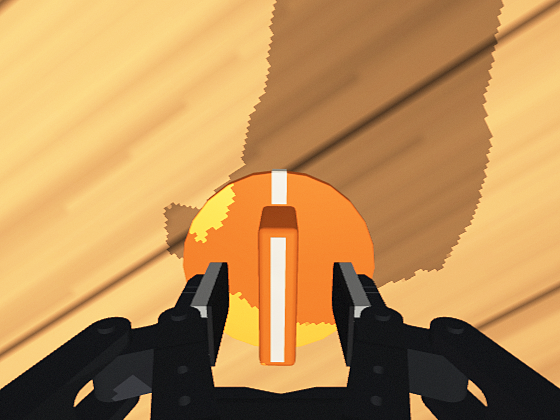

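The bar lies centred between the fingers. I'll check its position along the bar from the rim's far edge (279,171) and the bar's ends (278,229),(278,364).

```bash
python3 - <<'E'
from h import *
from to import state
from plant import r
np.set_printoptions(precision=4,suppress=True)
c=r.get_calibration("wrist");o,p,Rm=state()
for q,z in [((279,171),.024),((278,229),.054),((278,364),.054)]:
    P=at_z(c,*q,z);print(P,(Rm.T@(P-p))*1e3)
print(p)
E
```

```text
[ 0.5015 -0.2881  0.024 ] [ 0.4529  7.647  44.1181]
[ 0.5136 -0.296   0.054 ] [  0.1913 -22.2517  29.4244]
[ 0.5594 -0.3256  0.054 ] [  0.091  -21.8759 -25.0736]
[ 0.5383 -0.3123  0.032 ]
```

```bash
 python3 -m creep '[{"delta_pos":[0,2.5,2.2],"rotation":[0.3,0.2,-0.2]},{"delta_pos":[0,0,0],"rotation":[0,0,0]}]';python3 to.py .5365 -.311 .029 57; python3 -m creep '[{"delta_pos":[0,0,0],"rotation":[0,0,0]},{"delta_pos":[0,0,0],"rotation":[0,0,0]},{"delta_pos":[0,0,0],"rotation":[0,0,0]},{"delta_pos":[0,0,0],"rotation":[0,0,0]}]' 1 60; python3 to.py .5365 -.311 .029 57
```

```text
time: 7.82
position: [0.5373, -0.3119, 0.0309]
tcp_rot: [0.623, 0.338, -0.337, -0.62]
force: [0.0, -0.3, 0.1]
width: 0.5
t 7.83 p [ 0.5373 -0.3119  0.0309] yaw 57.02 ydir [ 0.0026 -0.0028 -1.    ] F [ 0.0054 -0.3144  0.1415] M [-0.0624  0.0139  0.0053] w 0.49978736847803695 q [-0.6276  0.5906 -0.1155  0.8609 -0.0007 -0.052 ]
rot tool deg [ 0.2118  0.0208 -0.0521] | shift tool-now mm [0.2732 1.8559 1.1736] | shift in target axes mm [0.271  1.8605 1.1668]
time: 8.32
position: [0.5378, -0.3124, 0.0319]
tcp_rot: [0.623, 0.338, -0.337, -0.62]
force: [-0.5, 0.5, 0.7]
width: 0.152
t 8.32 p [ 0.5378 -0.3124  0.0319] yaw 57.01 ydir [ 0.0039 -0.0037 -1.    ] F [-0.5159  0.4837  0.68  ] M [-0.009  -0.0401  0.0305] w 0.15248234457521584 q [-0.6278  0.5896 -0.1145  0.8614 -0.0007 -0.052 ]
rot tool deg [ 0.3031  0.0128 -0.0573] | shift tool-now mm [0.4263 2.8557 1.8652] | shift in target axes mm [0.423  2.866  1.8501]
```

Gripped (opening 0.152 ≈ 13 mm). I'll lift.

```bash
 python3 -m creep '[{"delta_pos":[0,-20,0],"rotation":[0.3,0,0]},{"delta_pos":[0,-50,0],"rotation":[0,0,0]},{"delta_pos":[0,-50,0],"rotation":[0,0,0]},{"delta_pos":[0,-10,0],"rotation":[0,0,0]},{"delta_pos":[0,0,0],"rotation":[0,0,0]}]' 1 80;  python3 to.py .5057 -.0658 .16 77.1
 python3 - <<'E'
from plant import r
import cv2,numpy as np
p,d=r.camera("wrist");cv2.imwrite(f"pics/w4.png",p[:,:,::-1])
E
```

```text
time: 8.95
position: [0.536, -0.3108, 0.1621]
tcp_rot: [-0.619, -0.336, 0.339, 0.623]
force: [-0.6, -0.6, -1.8]
width: 0.144
t 8.95 p [ 0.536  -0.3108  0.1621] yaw 57.02 ydir [-0.0058  0.003  -1.    ] F [-0.5927 -0.5963 -1.787 ] M [0.009  0.0644 0.0302] w 0.1439237019171876 q [-0.6274  0.4994  0.0903  1.1681 -0.001  -0.0517]
rot tool deg [ -0.3717 -20.0829   0.0285] | shift tool-now mm [189.0426   3.0312 158.8049] | shift in target axes mm [232.0828   2.129   84.2516]
```

View pics/w4.png

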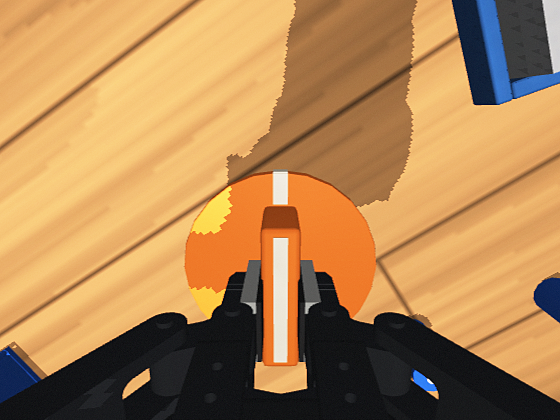

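```bash
cat >> h.py <<'E'
def in_tool(cal,p,Rm,u,v,y):
    o=Rm.T@(cal["position"]-p);d=Rm.T@ray(cal,u,v);return (o+d*(y-o[1])/d[1])*1e3
E
python3 - <<'E'
from h import *
from to import state
from plant import r
np.set_printoptions(precision=2,suppress=True)
c=r.get_calibration("wrist");o,p,Rm=state()
for q,y in [((280,171),.008),((281,206),-.022),((281,229),-.022),((281,365),-.022),((185,262),.008),((375,262),.008)]: print(q,in_tool(c,p,Rm,*q,y))
E
```

```text
(280, 171) [ 0.83  8.   44.07]
(281, 206) [  1.18 -22.    37.48]
(281, 229) [  1.19 -22.    29.35]
(281, 365) [  1.21 -22.   -25.41]
(185, 262) [-40.66   8.     3.99]
(375, 262) [42.29  8.    3.98]
```

```bash
 python3 -m creep '[{"delta_pos":[38,0,32],"rotation":[-0.3,-10,0]},{"delta_pos":[43,0,25],"rotation":[0,-10,0]},{"delta_pos":[47,0,17],"rotation":[0,0,0]},{"delta_pos":[47,0,17],"rotation":[0,0,0]},{"delta_pos":[20,0,8],"rotation":[0,0,0]}]';  python3 to.py .5076 -.0663 .16 77.1
```

```text
time: 9.62
position: [0.4999, -0.0851, 0.1506]
tcp_rot: [-0.546, -0.439, 0.445, 0.558]
force: [1.4, 0.0, -0.9]
width: 0.146
t 9.62 p [ 0.4999 -0.0851  0.1506] yaw 77.44 ydir [-0.0169  0.008  -0.9998] F [ 1.3699  0.0077 -0.908 ] M [-0.0738 -0.0243  0.0332] w 0.14624779533388224 q [-0.2955  0.2965 -0.248   1.0447  0.0027 -0.0764]
rot tool deg [-1.046   0.344   0.2321] | shift tool-now mm [20.0762 -9.3558 -3.2675] | shift in target axes mm [20.0581 -9.3769 -3.318 ]
```

```bash
 python3 -m creep '[{"delta_pos":[15,-6,-3],"rotation":[-1,0.3,0.2]},{"delta_pos":[5,-3,0],"rotation":[0,0,0]},{"delta_pos":[0,0,0],"rotation":[0,0,0]},{"delta_pos":[0,0,0],"rotation":[0,0,0]}]';  python3 to.py .5076 -.0663 .16 77.1
 python3 - <<'E'
from plant import r
import cv2,numpy as np
p,d=r.camera("wrist");cv2.imwrite(f"pics/w5.png",p[:,:,::-1])
p,d=r.camera("scene");cv2.imwrite(f"pics/scene5.png",p[:,:,::-1])
E
```

```text
time: 10.12
position: [0.5022, -0.0636, 0.1535]
tcp_rot: [-0.549, -0.439, 0.444, 0.556]
force: [-0.2, 0.3, -2.1]
width: 0.147
t 10.12 p [ 0.5022 -0.0636  0.1535] yaw 77.28 ydir [-0.0127  0.0032 -0.9999] F [-0.2117  0.3371 -2.0915] M [ 0.0296  0.006  -0.0089] w 0.14659810153231695 q [-0.2512  0.2885 -0.2512  1.0442 -0.0001 -0.0292]
rot tool deg [-0.7499  0.1784  0.0162] | shift tool-now mm [-1.482  -6.5727 -5.7561] | shift in target axes mm [-1.4658 -6.4964 -5.8463]
```

View pics/w5.png

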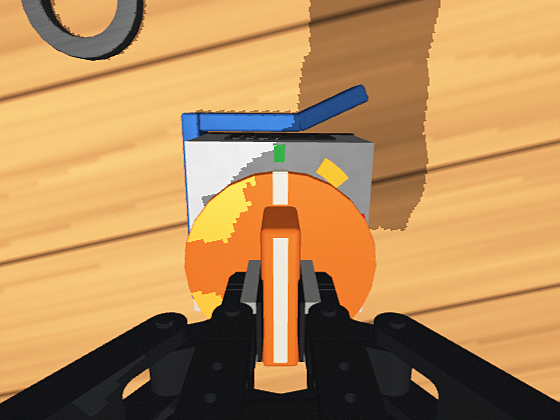

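View pics/scene5.png

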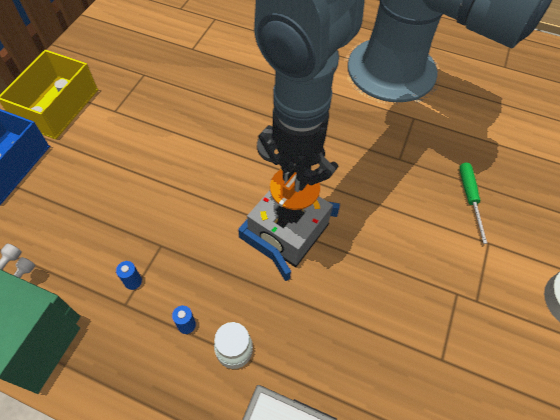

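The wrist view shows the light's -x edge (row 140, columns 188 to 373), a green mark at (280,153) and an amber mark at (332,172). The cap pointer (280,188) lines up with the green.

```bash
python3 - <<'E'
from h import *
from to import state
from plant import r
np.set_printoptions(precision=4,suppress=True)
c=r.get_calibration("wrist");o,p,Rm=state()
pts=[at_z(c,*q,.076) for q in [(188,140.5),(373,140.5),(280,153),(332,172)]]
print(np.array(pts));e=pts[1]-pts[0];print("edge len",np.linalg.norm(e),"y-dir ang",np.degrees(np.arctan2(e[1],e[0])))
for th in [-12.9]:
    a=np.radians(th);x=np.array([np.cos(a),np.sin(a),0]);y=np.array([-np.sin(a),np.cos(a),0])
    print("c from edge",(pts[0]+pts[1])/2+.055*x,"green",pts[2]+.0485*x)
    # amber opposite at 180-40 => from -x: direction rotated clockwise 40
    b=a+np.pi-np.radians(40);print("amber",pts[3]-.048*np.array([np.cos(b),np.sin(b),0]))
print("cap axis", p+Rm@[.0008,.0,.002], p+Rm@[.0008,.032,.002], "p",p, "yaw",np.degrees(np.arctan2(Rm[1,0],Rm[0,0])))
E
```

```text
[[ 0.4415 -0.1042  0.076 ]
 [ 0.4653  0.0009  0.076 ]
 [ 0.4604 -0.0535  0.076 ]
 [ 0.4782 -0.0258  0.076 ]]
edge len 0.10777013359139409 y-dir ang 77.24652393698479
c from edge [ 0.507  -0.0639  0.076 ] green [ 0.5077 -0.0644  0.076 ]
amber [ 0.5072 -0.0641  0.076 ]
cap axis [ 0.5006 -0.0625  0.1538] [ 0.5002 -0.0624  0.1218] p [ 0.5024 -0.0637  0.1538] yaw 77.26003602914456
```

```bash
python3 to.py .509 -.0655 .116 77.1;  python3 -m creep '[{"delta_pos":[0,15,-4],"rotation":[-0.8,0.2,0]},{"delta_pos":[0,13,-3],"rotation":[0,0,0]},{"delta_pos":[0,8,0],"rotation":[0,0,0]},{"delta_pos":[0,0,0],"rotation":[0,0,0]}]';  python3 to.py .509 -.0655 .116 77.1
 python3 - <<'E'
from plant import r
import cv2,numpy as np
p,d=r.camera("wrist");cv2.imwrite(f"pics/w6.png",p[:,:,::-1])
E
```

```text
t 10.22 p [ 0.5024 -0.0637  0.1538] yaw 77.26 ydir [-0.0122  0.0031 -0.9999] F [-0.0971 -0.4612 -1.5585] M [-0.0368 -0.0041 -0.0147] w 0.15061088249829868 q [-0.2514  0.2882 -0.2509  1.0443 -0.     -0.0291]
rot tool deg [-0.7204  0.1602  0.0197] | shift tool-now mm [-0.3304 37.6772 -7.3142] | shift in target axes mm [-0.2977 37.7663 -6.8408]
time: 10.72
position: [0.5096, -0.0669, 0.1163]
tcp_rot: [0.554, 0.44, -0.439, -0.553]
force: [0.2, 0.5, -1.6]
width: 0.144
t 10.72 p [ 0.5096 -0.0669  0.1163] yaw 76.91 ydir [ 0.0015 -0.0002 -1.    ] F [ 0.2025  0.5021 -1.6148] M [0.0266 0.0112 0.0052] w 0.14366877493747693 q [-0.2542  0.3198 -0.3103  0.9392  0.0001 -0.0258]
rot tool deg [ 0.0871 -0.186   0.0055] | shift tool-now mm [1.2639 0.2753 0.9069] | shift in target axes mm [1.2669 0.2766 0.9023]
```

View pics/w6.png

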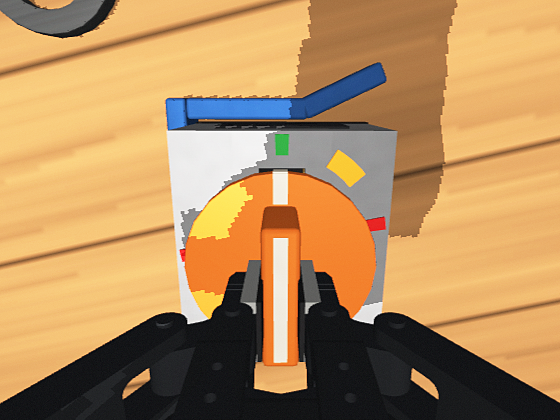

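```bash
python3 - <<'E'
from h import *
from to import state
from plant import r
np.set_printoptions(precision=4,suppress=True)
c=r.get_calibration("wrist");o,p,Rm=state()
for th in [-12.9]:
    pts=[at_z(c,*q,.076) for q in [(168,130.5),(396,130.5),(282,145),(346,169),(282,168.5)]]
    e=pts[1]-pts[0];print("edge len",np.linalg.norm(e),"y-dir ang",np.degrees(np.arctan2(e[1],e[0])))
    a=np.radians(th);x=np.array([np.cos(a),np.sin(a),0])
    b=a+np.pi-np.radians(40)
    for P in [(pts[0]+pts[1])/2+.055*x,pts[2]+.0485*x,pts[3]-.048*np.array([np.cos(b),np.sin(b),0]),pts[4]+.037*x]:
        print(P, "rel cap, tool mm",Rm.T@(P-(p+Rm@[.0008,.032,.002]))*1e3)
E
python3 - <<'E'
import cv2
i=cv2.imread("pics/w6.png");cv2.imwrite("pics/w6c.png",cv2.resize(i[115:245,155:405],None,fx=3.2,fy=3.2,interpolation=cv2.INTER_CUBIC))
E
```

```text
edge len 0.10936044144782894 y-dir ang 76.90412172003788
[ 0.5078 -0.0647  0.076 ] rel cap, tool mm [0.9469 8.6847 0.7333]
[ 0.5082 -0.0648  0.076 ] rel cap, tool mm [0.9385 8.6856 0.3488]
[ 0.5084 -0.0641  0.076 ] rel cap, tool mm [1.6506 8.6859 0.2472]
[ 0.5081 -0.0648  0.076 ] rel cap, tool mm [0.9155 8.6855 0.3709]
```

View pics/w6c.png

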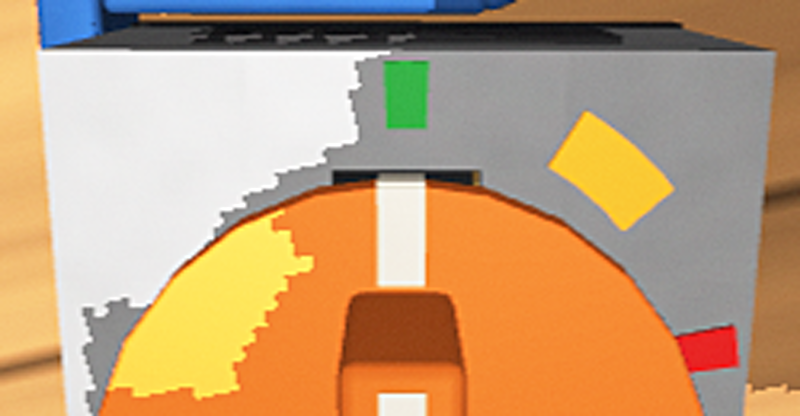

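Offset is about 1 mm in tool x and 0.4 mm in z; the angles agree. I'll correct and lower in small steps, watching the force.

```bash
python3 -m creep '[{"delta_pos":[1,3,0.5],"rotation":[0,0,0]},{"delta_pos":[0,4,0],"rotation":[0,0,0]}]';  python3 to.py .5104 -.0657 .09 77; python3 -m creep '[{"delta_pos":[0,4,0],"rotation":[0,0,0]}]'; python3 to.py .5104 -.0657 .09 77
```

```text
time: 11.02
position: [0.5106, -0.066, 0.1104]
tcp_rot: [0.555, 0.441, -0.439, -0.553]
force: [0.4, 0.3, -0.8]
width: 0.14
t 11.03 p [ 0.5106 -0.066   0.1104] yaw 76.92 ydir [ 0.0042 -0.0009 -1.    ] F [ 0.4221  0.3237 -0.7823] M [0.006  0.0112 0.0443] w 0.14028099886786613 q [-0.252   0.3243 -0.3206  0.9216  0.0001 -0.0237]
rot tool deg [ 0.2443 -0.0764  0.0022] | shift tool-now mm [ 0.2821 20.3576  0.3124] | shift in target axes mm [ 0.2832 20.3587  0.2252]
time: 11.15
position: [0.5108, -0.066, 0.1063]
tcp_rot: [0.555, 0.441, -0.439, -0.552]
force: [0.1, -1.0, -2.3]
width: 0.146
t 11.15 p [ 0.5108 -0.066   0.1063] yaw 76.93 ydir [ 0.0047 -0.0011 -1.    ] F [ 0.1286 -1.0353 -2.277 ] M [-0.0283 -0.0115 -0.0241] w 0.14643013169989016 q [-0.2518  0.3279 -0.3269  0.9112  0.0001 -0.0237]
rot tool deg [ 0.2734 -0.0692  0.0014] | shift tool-now mm [ 0.206  16.3063  0.5048] | shift in target axes mm [ 0.207  16.3085  0.4267]
```

```bash
python3 -m creep '[{"delta_pos":[0,4,0.3],"rotation":[0.2,0,0]}]'; python3 -m creep '[{"delta_pos":[0,4,0],"rotation":[0,0,0]}]';  python3 -m creep '[{"delta_pos":[0,4,0],"rotation":[0,0,0]}]'; python3 to.py .5104 -.0657 .09 77
```

```text
time: 11.28
position: [0.5104, -0.0659, 0.1021]
tcp_rot: [0.554, 0.44, -0.44, -0.553]
force: [0.2, 1.2, -0.4]
width: 0.145
time: 11.4
position: [0.5105, -0.0659, 0.0978]
tcp_rot: [0.554, 0.44, -0.44, -0.553]
force: [-0.5, 0.3, -0.1]
width: 0.142
time: 11.52
position: [0.5105, -0.0659, 0.0935]
tcp_rot: [0.554, 0.44, -0.44, -0.553]
force: [-0.0, -0.6, -1.1]
width: 0.145
t 11.53 p [ 0.5105 -0.0659  0.0935] yaw 76.94 ydir [ 0.001  -0.0002 -1.    ] F [-0.0314 -0.5871 -1.1483] M [ 0.0173  0.0456 -0.0295] w 0.14506357055058808 q [-0.2517  0.3425 -0.3426  0.8847  0.     -0.0237]
rot tool deg [ 0.0592 -0.0643 -0.0003] | shift tool-now mm [0.193  3.4683 0.1079] | shift in target axes mm [0.1931 3.4684 0.1041]
```

It is entering freely. On to contact with the rim.

```bash
python3 -m creep '[{"delta_pos":[0,3,0],"rotation":[0,0,0]}]'; python3 -m creep '[{"delta_pos":[0,3,0],"rotation":[0,0,0]}]';  python3 -m creep '[{"delta_pos":[0,3,0],"rotation":[0,0,0]}]'; python3 to.py .5104 -.0657 .09 77
 python3 - <<'E'
from plant import r
import cv2,numpy as np
p,d=r.camera("wrist");cv2.imwrite(f"pics/w7.png",p[:,:,::-1])
p,d=r.camera("scene");cv2.imwrite(f"pics/s7.png",cv2.resize(p[150:290,220:360,::-1],None,fx=4,fy=4))
E
```

```text
time: 11.65
position: [0.5103, -0.0659, 0.0901]
tcp_rot: [0.554, 0.44, -0.44, -0.553]
force: [-0.3, 0.9, -1.5]
width: 0.144
time: 11.78
position: [0.5103, -0.0659, 0.0897]
tcp_rot: [0.554, 0.44, -0.44, -0.553]
force: [-14.8, 2.8, 41.4]
width: 0.145
time: 11.9
position: [0.5103, -0.0659, 0.0898]
tcp_rot: [0.555, 0.44, -0.439, -0.553]
force: [-11.4, 2.0, 25.1]
width: 0.147
t 11.9 p [ 0.5103 -0.0659  0.0898] yaw 76.94 ydir [ 0.003  -0.0011 -1.    ] F [-11.4397   1.953   25.1285] M [ 0.5348  1.8166 -0.0413] w 0.1469352903012737 q [-0.2516  0.3441 -0.351   0.8725 -0.0003 -0.0237]
rot tool deg [ 0.1833 -0.0624 -0.0198] | shift tool-now mm [ 0.2354 -0.2234 -0.0421] | shift in target axes mm [ 0.2355 -0.2235 -0.0417]
```

View pics/w7.png

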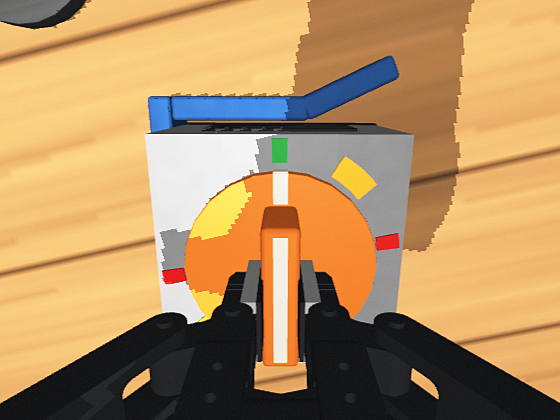

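View pics/s7.png

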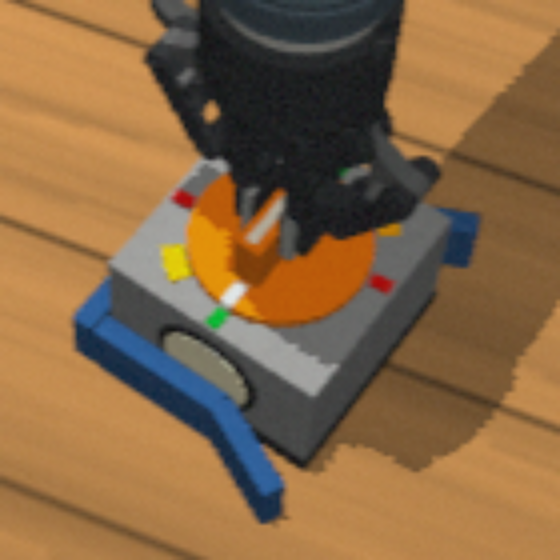

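Seated: TCP z is 0.0898 against 0.090 predicted, with firm contact, and the pointers are on green. Now twist, pressing lightly.

```bash
python3 -m creep '[{"delta_pos":[0,0,0],"rotation":[0,0,0]}]' 1 100; python3 -m creep '[{"delta_pos":[-0.3,0.7,0],"rotation":[0,8,0]}]'; python3 to.py .5104 -.0657 .09 77;python3 -m creep '[{"delta_pos":[-0.3,0.7,0],"rotation":[0,8,0]}]';python3 to.py .5104 -.0657 .09 77; python3 - <<'E'
from plant import r
import cv2,numpy as np
p,d=r.camera("wrist");cv2.imwrite(f"pics/w8.png",p[:,:,::-1])
p,d=r.camera("top");cv2.imwrite(f"pics/t8.png",p[:,:,::-1])
E
```

```text
time: 12.12
position: [0.5107, -0.0661, 0.0908]
tcp_rot: [0.555, 0.441, -0.439, -0.552]
force: [0.0, -0.8, -1.0]
width: 0.14
time: 12.25
position: [0.5108, -0.0667, 0.0903]
tcp_rot: [0.586, 0.4, -0.398, -0.582]
force: [-1.1, -1.1, -0.2]
width: 0.141
t 12.25 p [ 0.5108 -0.0667  0.0903] yaw 68.72 ydir [ 0.0053 -0.0025 -1.    ] F [-1.1088 -1.1289 -0.2102] M [-0.1965  0.1913  0.0565] w 0.14086761234787373 q [-0.2524  0.3426 -0.3516  0.8709 -0.0011  0.119 ]
rot tool deg [ 0.3322 -8.2782 -0.0483] | shift tool-now mm [0.7877 0.3388 0.73  ] | shift in target axes mm [0.8841 0.3434 0.6071]
time: 12.38
position: [0.5106, -0.0673, 0.09]
tcp_rot: [0.613, 0.357, -0.355, -0.609]
force: [-3.5, -1.7, 6.4]
width: 0.138
t 12.38 p [ 0.5106 -0.0673  0.09  ] yaw 60.48 ydir [ 0.0052 -0.0035 -1.    ] F [-3.5451 -1.659   6.3991] M [-0.0978  0.6221  0.2507] w 0.13823817796360052 q [-0.2531  0.3427 -0.3525  0.8696 -0.0021  0.2622]
rot tool deg [  0.3518 -16.5231  -0.078 ] | shift tool-now mm [ 1.3318 -0.0475  0.9824] | shift in target axes mm [ 1.5563 -0.0407  0.5633]
```

View pics/w8.png

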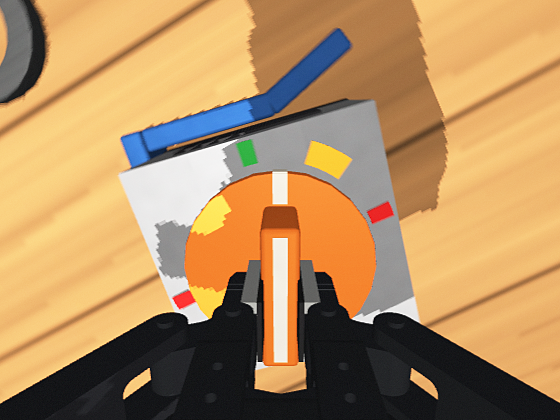

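The pointer now stands between green (247,153) and amber (328,160), and the cap turns with the jaws. I'll check the light's yaw from the -x edge (122,173)–(376,100) and continue.

```bash
cat > tw.py <<'E'
import sys
from h import *
from to import state
from plant import r
np.set_printoptions(precision=4,suppress=True)
v=[float(x) for x in sys.argv[1:]]
c=r.get_calibration("wrist");o,p,Rm=state()
a,b,g=[at_z(c,*q,.076) for q in [v[0:2],v[2:4],v[4:6]]]
e=b-a;th=np.arctan2(e[1],e[0])-np.pi/2;ly=np.degrees(th);x=np.array([np.cos(th),np.sin(th),0]);ty=np.degrees(np.arctan2(Rm[1,0],Rm[0,0]))
print("light yaw",ly,"centre",(a+b)/2+.055*x,g+.0485*x,"edge",np.linalg.norm(e),"tool yaw",ty,"turn",ly+90-ty, "cap",p+Rm@[.0008,.02,.002])
E
python3 tw.py 122 173 376 100 247 153; python3 lt.py pics/t8.png
```

```text
light yaw -13.657533589793415 centre [ 0.5081 -0.0643  0.076 ] [ 0.5076 -0.0654  0.076 ] edge 0.10929589971178971 tool yaw 60.661531962792225 turn 15.680934447414359 cap [ 0.5096 -0.0659  0.07  ]
[]
```

```bash
python3 -m creep '[{"delta_pos":[-0.4,0.5,0.1],"rotation":[0,8,0]}]'; python3 -m creep '[{"delta_pos":[-0.4,0.5,0.1],"rotation":[0,8,0]}]';python3 to.py .5104 -.0657 .09 37; python3 - <<'E'
from plant import r
import cv2,numpy as np
p,d=r.camera("wrist");cv2.imwrite(f"pics/w9.png",p[:,:,::-1])
E
```

```text
time: 12.6
position: [0.5104, -0.068, 0.0899]
tcp_rot: [0.636, 0.314, -0.312, -0.632]
force: [-3.3, -0.5, 7.3]
width: 0.139
time: 12.72
position: [0.51, -0.0686, 0.0899]
tcp_rot: [0.657, 0.268, -0.266, -0.652]
force: [-3.3, -0.7, 5.4]
width: 0.139
t 12.72 p [ 0.51   -0.0686  0.0899] yaw 44.42 ydir [ 0.0055 -0.0051 -1.    ] F [-3.3133 -0.7413  5.4042] M [-0.0708  0.5989  0.2645] w 0.13906665721630912 q [-0.2548  0.3416 -0.3544  0.8683 -0.0035  0.5407]
rot tool deg [0.4264 7.4187 0.0498] | shift tool-now mm [ 2.2858 -0.0991  1.7919] | shift in target axes mm [ 2.0351 -0.0865  2.0727]
```

View pics/w9.png

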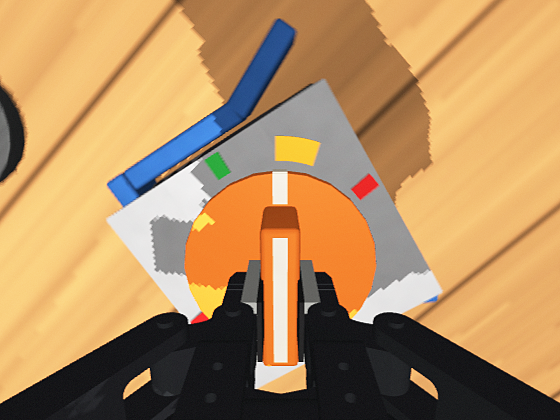

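```bash
python3 tw.py 107 217 326 80 217 166; python3 -m creep '[{"delta_pos":[-0.3,0.5,0],"rotation":[0,7,0]}]';python3 -m creep '[{"delta_pos":[0,0.5,0],"rotation":[0,0,0]}]'; python3 to.py .5104 -.0657 .09 37; python3 - <<'E'
from plant import r
import cv2,numpy as np
p,d=r.camera("wrist");cv2.imwrite(f"pics/w10.png",p[:,:,::-1])
p,d=r.camera("scene");cv2.imwrite(f"pics/s10.png",cv2.resize(p[150:290,220:360,::-1],None,fx=4,fy=4))
E
```

```text
light yaw -14.716441122597812 centre [ 0.5076 -0.0654  0.076 ] [ 0.507  -0.0663  0.076 ] edge 0.10952371461694704 tool yaw 44.20392691343135 turn 31.079631963970833 cap [ 0.5093 -0.0668  0.0699]
time: 12.9
position: [0.5096, -0.0691, 0.0899]
tcp_rot: [0.673, 0.226, -0.224, -0.668]
force: [-3.7, -1.4, 6.2]
width: 0.137
time: 13.02
position: [0.5097, -0.0692, 0.0899]
tcp_rot: [0.673, 0.227, -0.224, -0.668]
force: [-3.5, -0.3, 4.3]
width: 0.137
t 13.03 p [ 0.5097 -0.0692  0.0899] yaw 37.18 ydir [ 0.0058 -0.006  -1.    ] F [-3.4527 -0.3343  4.3049] M [0.0705 0.3863 0.0847] w 0.1367796973768752 q [-0.2557  0.3408 -0.3555  0.8673 -0.0043  0.6663]
rot tool deg [0.4745 0.176  0.0572] | shift tool-now mm [ 2.6683 -0.1177  2.3601] | shift in target axes mm [ 2.6609 -0.1008  2.3692]
```

View pics/w10.png

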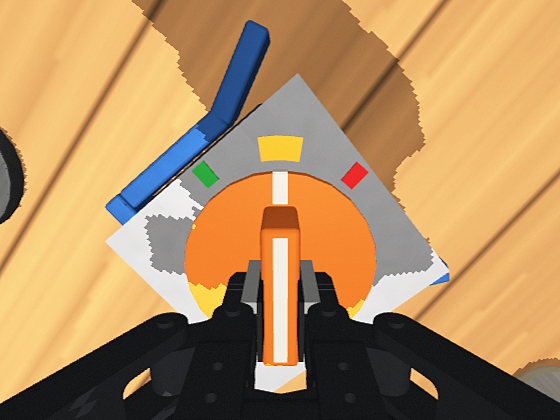

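View pics/s10.png

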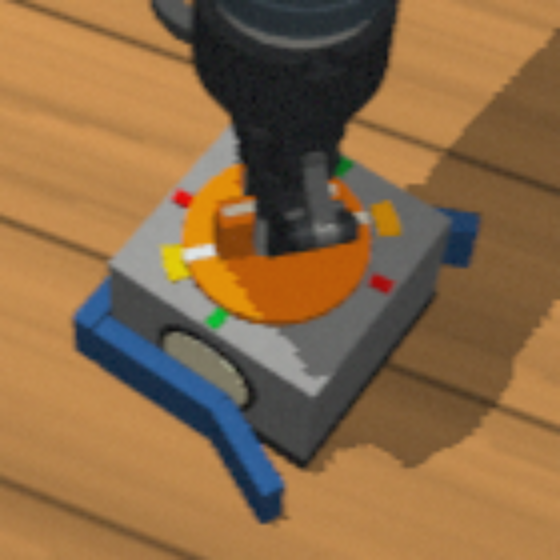

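```bash
python3 tw.py 106 241 298 74 206 175; python3 - <<'E'
import cv2
i=cv2.imread("pics/w10.png");cv2.imwrite("pics/w10c.png",cv2.resize(i[60:260,95:335],None,fx=3.3,fy=3,interpolation=cv2.INTER_CUBIC))
i=cv2.imread("pics/w10.png");cv2.imwrite("pics/w10d.png",cv2.resize(i[200:300,380:480],None,fx=5,fy=5,interpolation=cv2.INTER_CUBIC))
E
```

```text
light yaw -13.215506115952753 centre [ 0.5076 -0.0652  0.076 ] [ 0.5076 -0.0655  0.076 ] edge 0.10979284110351051 tool yaw 37.21427822994783 turn 39.57021565409942 cap [ 0.5092 -0.0673  0.0699]
```

View pics/w10c.png

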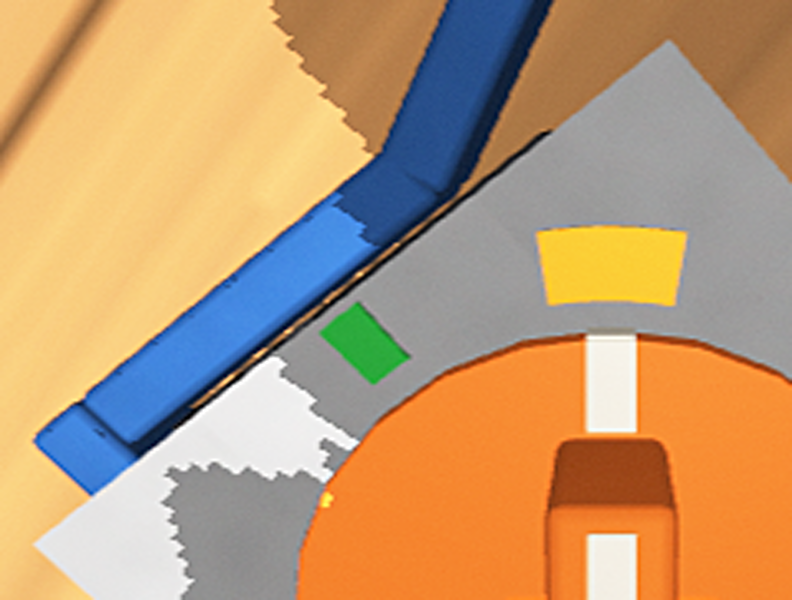

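View pics/w10d.png

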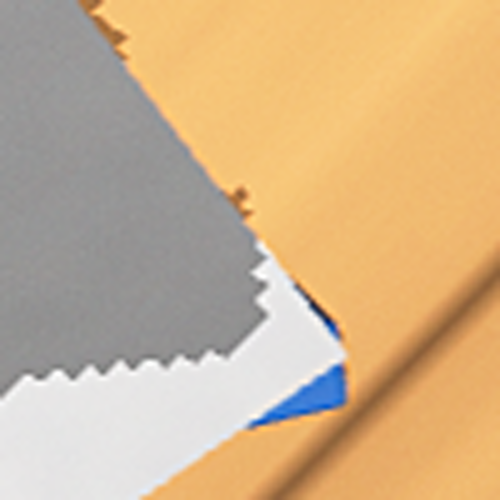

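The pointer (280,187) is aimed at the middle of the amber band (281,149). The turn is about 39.6°, the light's yaw is −13.2° (unchanged), and the rim is down. A short hold to check steadiness.

```bash
python3 -m creep '[{"delta_pos":[0,0.4,0],"rotation":[0,0,0]},{"delta_pos":[0,0.4,0],"rotation":[0,0.2,0]},{"delta_pos":[0,0.4,0],"rotation":[0,0,0]},{"delta_pos":[0,0.5,0],"rotation":[0,0.2,0]}]'; python3 to.py .5104 -.0657 .09 37; python3 - <<'E'
from plant import r
import cv2,numpy as np
p,d=r.camera("top");cv2.imwrite("pics/t11.png",cv2.resize(p[175:285,225:335,::-1],None,fx=5,fy=5,interpolation=cv2.INTER_CUBIC))
cv2.imwrite("pics/t11f.png",p[:,:,::-1])
for i in range(6): p,d=r.camera("wrist")
cv2.imwrite(f"pics/w11.png",p[:,:,::-1]);o=r.get_obs();print(o["time"],o["position"],o["force"],o["moment"],o["dq"].round(4))
E
python3 to.py .5104 -.0657 .09 37
```

```text
time: 13.62
position: [0.5097, -0.0693, 0.0899]
tcp_rot: [0.673, 0.227, -0.224, -0.667]
force: [-3.4, -0.3, 8.2]
width: 0.14
t 13.62 p [ 0.5097 -0.0693  0.0899] yaw 37.17 ydir [ 0.0066 -0.0062 -1.    ] F [-3.3654 -0.2732  8.2004] M [0.1532 0.5889 0.2498] w 0.13985615065232704 q [-0.2558  0.3402 -0.3564  0.8662 -0.0043  0.6662]
rot tool deg [0.5086 0.1712 0.0869] | shift tool-now mm [ 2.6868 -0.1185  2.4201] | shift in target axes mm [ 2.6794 -0.1011  2.4291]
13.975 [ 0.50969766 -0.0692198   0.08986788] [-2.54623776 -0.20802658  5.70262314] [0.20509902 0.49032052 0.21213535] [ 0.0001 -0.0009 -0.0007 -0.0006  0.0002  0.0007]
t 13.97 p [ 0.5097 -0.0692  0.0899] yaw 37.17 ydir [ 0.0065 -0.0061 -1.    ] F [-2.5462 -0.208   5.7026] M [0.2051 0.4903 0.2121] w 0.1394626862660399 q [-0.2558  0.3403 -0.3564  0.8663 -0.0043  0.6662]
rot tool deg [0.5035 0.173  0.0857] | shift tool-now mm [ 2.6866 -0.1491  2.379 ] | shift in target axes mm [ 2.6792 -0.1321  2.3884]
```

View pics/w11.png

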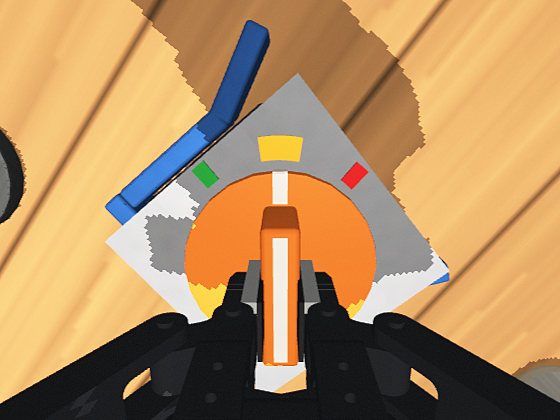

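View pics/t11.png

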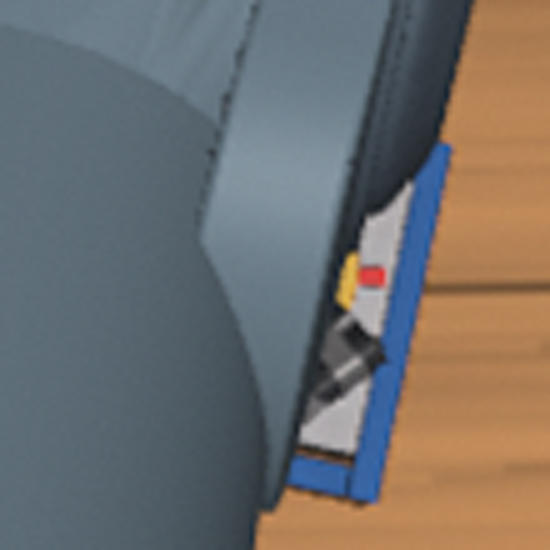

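The pointer stays mid-amber, everything is steady, and the light lies flush with the back wall. Handing in.

```bash
python3 -c "
from plant import r
print(r.finish_job())"
```

```text
the job is handed in; nothing more can be done
None
```

I slid the light along the bench into the blue stop with two fingertips, seated the cap in the opening, and twisted it about 39.6° clockwise. I handed in still gripping it, at about 14 s on the clock.

**Last checks**
- **Cap angle:** the wrist picture shows the visible pointer in the middle of its amber band, well short of red. It stayed there through about 1 s of holding.
- **Cap seat:** the tool height was 0.0899 m against 0.090 m predicted for the rim on the light. The light was pressed down with about 6 N, and the grip held at about 12 mm (set to 100 N).
- **Light:** flush with the back wall in the top view, and turned −13.2° against about −12.9° when first pushed home.

**Checks that disagreed**
- Two wrist pictures taken during the twist read the light's yaw as −13.7° and −14.7°. The arm had not settled, and the still picture afterwards did not confirm them.
- The top and wrist cameras differed by about 2 mm on where the opening was. I used the wrist values, and the cap went in with no resistance until the rim touched.
- The rim touchdown briefly reached 41 N vertically (44 N in total) on the wrist sensor. That was through the gripped cap, and I eased it at once.

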